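# Trip test of the porcelain table's safety unit

### The arm

A 6-joint arm with a two-finger parallel gripper is mounted at the origin on the work surface. World frame = base frame: x ahead of the robot, y to its left, z up, the work surface at z = 0. Lengths are in mm, angles in degrees, forces in N, time in s.
With the tool pointing down it reaches from about 300 to 850 mm from the base axis. Payload 4.2 kg.
Tool frame: the origin (TCP) lies midway between the tips of the shut fingers; the grasp point (between the pads) lies 19 mm behind it (env.grasp_offset is the distance from the TCP to the grasp point, in mm); z points along the fingers, y is the line along which they close (so a half turn about z gives the same grasp; the last joint's range is limited). The gripper opens to 91 mm and grips with 3 to 60 N. Pads are 32 mm wide; open, the fingers measure 118 mm over their backs; the gripper's body (76 mm by 178 mm) begins 60 mm behind the grasp point.
Start: joints at [70.76, 18.312, 89.639, -0, 72.044, -1.146], TCP at [178.584, 546.581, 213.976] pointing down, gripper open.
Joint ranges: [-177.97, 177.97], [-48.28, 115.42], [12.27, 149.76], [-77.06, 257.06], [2.81, 150.46], [-146.56, 146.56]. Speed limits (degrees/s): [147.25, 147.25, 180, 180, 180, 180].

### API

Orientations are given as [roll, pitch, yaw] about the fixed x, y, z axes, in that order (R = Rz(yaw) Ry(pitch) Rx(roll)).
In Python, from workcell import env, optics gives the robot as it stands. The module is installed in compiled form; this text tells all that it offers.
- The arm moves only by the tool send_rows, never from a script. Its argument "targets" is a list that holds one entry, the list of rows, each a list of 7 numbers: the turn, a rotation vector about the world's x, y, z scaled (see below), then the shift along the world's x, y, z scaled (see below), then the closure, from -1 (fully open) to 1 (shut). In form: [[[rx, ry, rz, x, y, z, gripper], ...]]. A call has 1 to 12 rows; each row shifts and turns the commanded pose from where the row before left it; what a row does not reach is not made up. The controller multiplies each number of a shift by 0.2 m and each number of a turn by pi/2 rad. A row lasts 1/10 s, in which the tool goes at most 50 mm and 8.59 degrees, less where a joint would pass 70% of its speed; a pose out of reach is approached as far as the arm can. A call with a number of a shift or a turn outside -1 to 1 is refused whole. A call with a gripper value outside its range is refused whole. The fingers move at their own pace and stop on an object; "grip_force" is the grip in N (left out, the last holds). Time passes only in rows, so rows that do not move let the fingers close. It gives the time, the measured TCP pose, the force, the opening and the grip force at its end, in the units of the state.
- env.state(): the state, without advancing time (a new reading comes with each control period).
- optics.grab_frame(name): name is "scene" or "top" or "wrist"; returns (picture, depth): 480x640x3 uint8, red, green, blue; 480x640 float32, mm along the optical axis (not along the pixel's ray), 0 where there is no reading.
- optics.camera_info(name): a dict with "camera_matrix" (3x3 intrinsics, pixels), "R" (3x3) and "t" (3): a world point X has camera coordinates R X + t; the wrist camera has in their place "mount" (4x4, takes a point from camera to tool coordinates, whose origin is the TCP and whose axes are the flange's). Camera axes: x right, y down, z forward; pixel columns grow to the right and rows downward; lengths in mm; the calibration is good to about 2 mm. A picture is of the moment at which its call begins: read the wrist's pose just before it. camera_info takes no time and is no camera call.
- env.job_done(): hands the job in; it is judged then, once.
Trained networks look in the newest picture that a camera, given by its name, has taken for a name from the list of things; names that differ only in an ending like _2 or _b are one class to them, and where a whole thing is asked for, a point or a joint stands for the part that bears it (a point fixed in the world has none). Each returns a list of dicts, best first, with "conf" (0 to 1); they miss things now and then, are a little off and sometimes report something else, mostly with a low value. They report only what shows in the picture. A call takes as long as a camera call.
- optics.silhouettes(camera, name): "mask" (480x640 bool, what is visible of it) and "at" ([column, row] in pixels, amid what is visible of it).
- optics.place_of(camera, name): "at" ([column, row] in pixels: a listed point, or the origin of a listed thing).
The state is a dict: "time_s": time; "qpos": joint angles; "qvel": joint speeds; "effort": joint torques, N m; "ee_pos": TCP position; "ee_rot": TCP orientation; "force": force on the tool from outside, world axes, zero at the start; "torque": the same for the moment, N m; "gripper_width": finger opening in mm; "gripper_force": force on a finger pad.
Only numpy, scipy, OpenCV 4.12 (cv2) and the standard library are available. Lean on these libraries where they do the work, as an engineer would, in place of code of your own. Each camera call takes 0.05 s, during which the arm holds its last target. There are 200 camera calls.

### The job

Before the inspection lamps are used, test the grey safety trip unit on the appraisal table: press the round test button on its top so that the black-tipped lever drops towards the robot, then lift the lever back up until it stays standing, leaning slightly back on its stop. Do not press the square button.

Things in the scene. Friction and masses are not known exactly. Their poses are not given: they have to be found in the camera images.
- test_top (a point): Top centre of the round white test button, 32 mm across, 86 mm above the table. It goes 8 mm down on a spring (2 to 6 N), tripping the lever at about 4 mm, and comes up when released. It stands on the fixed grey unit: 128 mm deep (x), 260 wide (y), 60 high, yawed up to 0.3 rad. The point's axes are the unit's: x to its back (away from the robot), z up.
- square_top (a point): Top centre of the other button: white, square, 29 mm, same height and travel; it does nothing and must not be pressed. The two buttons stand 85 mm either side (unit's +y and -y) of the lever, level with its hinge; either may be on the left. Axes as the unit's.
- lever_grip (a point): Centre of the lever's black grip, a disc 26 mm across, 18 mm thick, flat faces to the unit's +y and -y, on a steel arm 12 mm wide. Hinge line: along y through the buttons' axes, 60 mm above the table, 28 mm behind the unit's front face; grip 65 mm from it. Up: grip 124 mm above the table, 13.5 mm behind the hinge. Dropped: 78 mm high, 62 mm in front. Turns with the lever.
- lever (a joint): Lever angle, rad: 0 = up, leaning 12 degrees past the vertical to the unit's back on its stop; grows as it falls to the front (robot's side); 1.5 = dropped on its lower stop, 16 degrees above level. About 0.12 kg, swings freely, no spring: released, it falls to whichever side of the vertical (0.21 rad) it is on. Up at the start.

How it is judged (in metres and radians):
On the way, in this order (a step that is already met when the one before it is completed fails the run):
1. the round test button is pressed (2.5 mm or more) while the lever still stands (height (world z) of test_top below 0.0835 m and value of joint lever below 0.6 rad).
2. the lever has dropped (beyond 1.25 rad) (value of joint lever above 1.25 rad), for 0.1 s.
At the end, for the whole second after the job is handed in: The lever stands up again, within 0.12 rad of its upper stop and at rest, and both buttons are up (within 2 mm) (value of joint lever below 0.12 rad and velocity of joint lever between -0.1 and 0.1 rad/s and height (world z) of each of test_top, square_top above 0.084 m); the robot touches nothing.
It fails at once if the square button is pressed (4 mm or more) (height (world z) of square_top below 0.082 m).
It also fails if it takes over 43 s, if anything falls off the work surface, if the arm or the gripper's body presses on something with over 40 N, if the wrist force passes 120 N, or if a joint passes its speed limit or range.

## Working session

There is one attempt and no reset: what is moved stays moved. The work goes in short steps, Python scripts to look and compute and a tool call to move; the robot and the scene stay as the last step left them, time stands still between calls to the robot, and variables do not carry over. Pictures are saved under pics/ and viewed, at most 10 in all, crops included, and the job is handed in when it is done.

Besides the shell and the picture viewer there is one more tool, called after "Request:" as name(argument=value, ...), one argument or row to a line, values as JSON. send_rows: Moves the arm, as the interface text tells. Its arguments: {"type":"object","properties":{"targets":{"type":"array"},"grip_force":{"type":"number"}},"required":["targets"]}

```bash
mkdir -p pics; cat > h.py <<'E'
import numpy as np, cv2
from workcell import env, optics
def px2w(cam,uv,d):
    i=optics.camera_info(cam); p=np.linalg.inv(i["camera_matrix"])@np.array([uv[0],uv[1],1.])*d
    return np.array(i["R"]).T@(p-np.array(i["t"]).ravel())
def onz(cam,uv,z):
    i=optics.camera_info(cam); R=np.array(i["R"]); c=-R.T@np.array(i["t"]).ravel()
    r=R.T@np.linalg.inv(i["camera_matrix"])@np.array([uv[0],uv[1],1.])
    return c+r*(z-c[2])/r[2]
E
python3 - <<'E'
from h import *
ims=[]
for c in("top","scene"):
    im,d=optics.grab_frame(c); im=im.copy()
    for n,z in(("test_top",86),("square_top",86),("lever_grip",124)):
        for r in optics.place_of(c,n)[:2]:
            u=r["at"]; dd=d[int(u[1]),int(u[0])]
            print(c,n,np.round(u),round(r["conf"],2),onz(c,u,z).round(1),px2w(c,u,dd).round(1))
    cv2.imwrite(f"pics/{c}.png",im[:,:,::-1])
    print(c, (-np.array(optics.camera_info(c)["R"]).T@np.ravel(optics.camera_info(c)["t"])).round())
print(env.state())
E
```

```text
top test_top [406. 269.] 0.85 [551.6 -55.8  86. ] [551.8 -56.   84.8]
top square_top [272. 290.] 0.95 [543.8 112.8  86. ] [543.5 112.6  87.7]
top lever_grip [339. 262.] 0.68 [562.1  27.9 124. ] [559.8  28.5 137. ]
top [440.  58. 805.]
scene test_top [278. 218.] 0.65 [557.7 -51.   86. ] [558.  -50.8  86.5]
scene square_top [389. 254.] 0.81 [545.5 121.4  86. ] [546.2 121.6  87. ]
scene lever_grip [324. 227.] 0.79 [566.7  30.9 124. ] [571.5  33.4 131.4]
scene [1012.  265.  810.]
{'time_s': 0.4, 'qpos': array([ 7.07598467e+01,  1.83193192e+01,  8.96473434e+01,  1.15917538e-03,
        7.20424797e+01, -1.14462577e+00]), 'qvel': array([-0.15223439, -0.13682151, -0.19121072, -0.00030642,  0.02771937,
       -0.02575701]), 'effort': array([-6.17998512e-05, -4.11887383e+01, -2.31916487e+01,  7.28816609e-02,
        3.95972142e-02, -4.34177639e-05]), 'ee_pos': array([178.56523084, 546.53272219, 213.84485376]), 'ee_rot': array([-1.79990882e+02, -1.28505676e-03,  1.61904115e+02]), 'force': array([ 0.25030608,  0.77708959, -0.02840581]), 'torque': array([ 0.02660959,  0.01776618, -0.00407737]), 'gripper_force': 0.0, 'gripper_width': 91.42241111928493}
```

View pics/top.png

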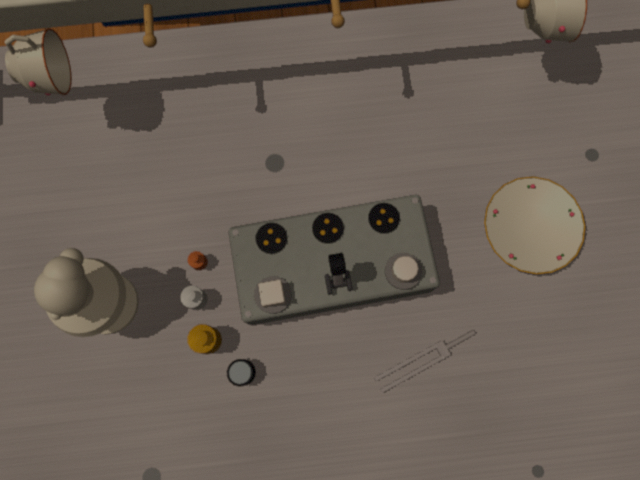

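View pics/scene.png

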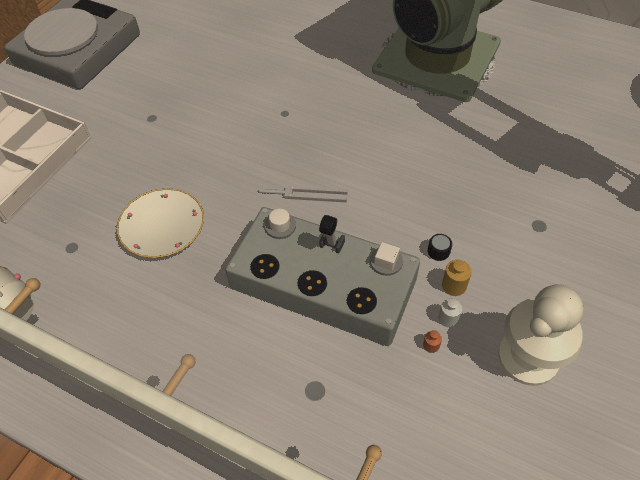

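The top view shows the round button at about (405,268), the square one at about (271,293) and the lever grip at (338,265). The scene view agrees, with round at (279,217), square at (387,256) and grip at (328,226). I'll refine with a depth fit of the unit.

```bash
cat >> h.py <<'E'
def cloud(cam):
    im,d=optics.grab_frame(cam); i=optics.camera_info(cam)
    v,u=np.mgrid[:480,:640]; K=np.linalg.inv(i["camera_matrix"])
    p=(np.stack([u,v,np.ones_like(u)],-1)@K.T)*d[...,None]
    return im,((p-np.ravel(i["t"]))@np.array(i["R"])),d
E
python3 - <<'E'
from h import *
for c in("top","scene"):
    im,P,d=cloud(c)
    near=(abs(P[...,0]-590)<150)&(abs(P[...,1]-30)<165)&(d>0)
    m=near&(abs(P[...,2]-60)<6); 
    m=cv2.morphologyEx(m.astype(np.uint8),cv2.MORPH_OPEN,np.ones((5,5)))>0
    q=P[m]; print(c,"zmed",np.median(q[:,2]).round(1)); r=cv2.minAreaRect(q[:,:2].astype(np.float32)); print(r,cv2.boxPoints(r).round(1).tolist())
    for n,u0 in(("test_top",0),("square_top",0)):
        for s in optics.silhouettes(c,n)[:1]:
            k=s["mask"]&(abs(P[...,2]-86)<4); q=P[k]; print(n,round(s["conf"],2),k.sum(),np.median(q[:,2]).round(1),cv2.minAreaRect(q[:,:2].astype(np.float32)))
    k=near&(P[...,2]>100); print("lever",k.sum(),P[k].mean(0).round(1),P[k].min(0).round(1),P[k].max(0).round(1))
E
```

```text
top zmed 60.5
((582.80712890625, 32.73809814453125), (128.11924743652344, 259.89166259765625), 3.8834519386291504) [[510.1000061035156, 158.0], [527.7000122070312, -101.19999694824219], [655.5, -92.5999984741211], [637.9000244140625, 166.6999969482422]]
test_top 0.79 483 86.5 ((552.291259765625, -53.86743927001953), (29.87236213684082, 30.219820022583008), 37.709537506103516)
square_top 0.69 526 86.1 ((541.0867309570312, 115.1885757446289), (29.152917861938477, 28.99319076538086), 4.314748287200928)
lever 340 [558.9  31.7 133.5] [547.3  22.3 113.3] [572.6  40.8 138.9]
scene zmed 60.7
((584.7814331054688, 35.438385009765625), (128.68359375, 259.5126953125), 3.9518697261810303) [[511.6000061035156, 160.5], [529.5, -98.4000015258789], [657.9000244140625, -89.5999984741211], [640.0, 169.3000030517578]]
test_top 0.58 293 86.3 ((554.26171875, -51.46845245361328), (30.049362182617188, 30.358901977539062), 88.38556671142578)
square_top 0.91 362 86.5 ((543.0843505859375, 117.54672241210938), (29.731359481811523, 29.112022399902344), 3.853809118270874)
lever 282 [565.8  35.6 130.9] [550.1  25.  100.2] [575.1  43.3 139.2]
```

Request:
send_rows(
  targets=[
    [[0, 0, 0.0122, 0.094, -0.15, 0, 1], [0, 0, 0.0122, 0.094, -0.15, 0, 1], [0, 0, 0.0122, 0.094, -0.15, 0, 1], [0, 0, 0.0122, 0.094, -0.15, 0, 1], [0, 0, 0.0122, 0.094, -0.15, 0, 1], [0, 0, 0.0122, 0.094, -0.15, 0, 1], [0, 0, 0.0122, 0.094, -0.15, 0, 1], [0, 0, 0.0122, 0.094, -0.15, 0, 1], [0, 0, 0.0122, 0.094, -0.15, 0, 1], [0, 0, 0.0122, 0.094, -0.15, 0, 1], [0, 0, 0.0122, 0.094, -0.15, 0, 1], [0, 0, 0.0122, 0.094, -0.15, 0, 1]],
  ],
)

```text
time_s: 1.9
ee_pos: [404.8, 185.3, 214.2]
ee_rot: [180.0, 0.0, 175.1]
force: [0.7, 0.4, -0.7]
gripper_width: 0.7
gripper_force: 0.0
```

Request:
send_rows(
  targets=[
    [[0, 0, 0.0122, 0.094, -0.15, 0, 1], [0, 0, 0.0122, 0.094, -0.15, 0, 1], [0, 0, 0.0122, 0.094, -0.15, 0, 1], [0, 0, 0.0122, 0.094, -0.15, 0, 1], [0, 0, 0.0122, 0.094, -0.15, 0, 1], [0, 0, 0.0122, 0.094, -0.15, 0, 1], [0, 0, 0.0122, 0.094, -0.15, 0, 1], [0, 0, 0.0122, 0.094, -0.15, 0, 1], [0, 0, 0, 0, 0, -0.15, 1], [0, 0, 0, 0, 0, -0.15, 1], [0, 0, 0, 0, 0, -0.15, 1], [0, 0, 0, 0, 0, 0, 1]],
  ],
)

```text
time_s: 3.1
ee_pos: [551.6, -53.2, 120.2]
ee_rot: [179.9, -0.5, -176.2]
force: [0.1, -0.4, -0.4]
gripper_width: 0.6
gripper_force: 0.0
```

Request:
send_rows(
  targets=[
    [[0, 0, 0, 0.007, 0, -0.05, 1], [0, 0, 0, 0, 0, -0.05, 1], [0, 0, 0, 0, 0, -0.05, 1], [0, 0, 0, 0, 0, 0, 1], [0, 0, 0, 0, 0, 0, 1]],
  ],
)

```text
time_s: 3.6
ee_pos: [556.1, -53.4, 94.2]
ee_rot: [180.0, 0.0, -176.1]
force: [0.0, -0.4, 0.6]
gripper_width: 0.4
gripper_force: 0.0
```

```bash
python3 - <<'E'
from h import *
im,_=optics.grab_frame("scene"); cv2.imwrite("pics/s2.png",cv2.resize(im[150:330,200:440],(800,600))[:,:,::-1])
E
```

```text
(no output)
```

View pics/s2.png

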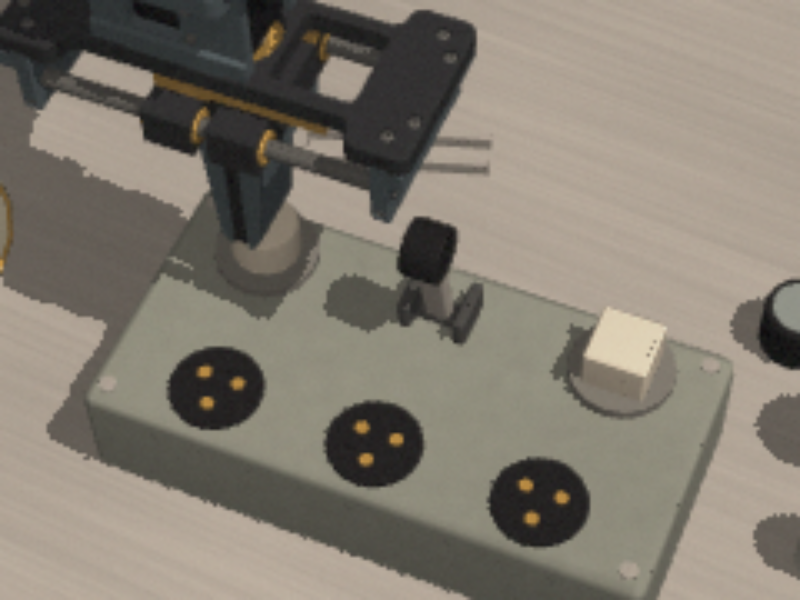

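The closed fingertips are centred above the round button (crop ≈(265,235)), and the gripper body clears the lever grip at (428,245). Next is the press.

Request:
send_rows(
  targets=[
    [[0, 0, 0, -0.01, 0, -0.025, 1], [0, 0, 0, 0, 0, -0.02, 1], [0, 0, 0, 0, 0, -0.02, 1], [0, 0, 0, 0, 0, -0.01, 1], [0, 0, 0, 0, 0, 0, 1], [0, 0, 0, 0, 0, 0, 1]],
  ],
)

```text
time_s: 4.25
ee_pos: [553.9, -53.5, 79.1]
ee_rot: [180.0, -0.0, -176.1]
force: [-0.9, 0.5, 3.7]
gripper_width: 0.4
gripper_force: 2.1
```

```bash
python3 - <<'E'
from h import *
im,P,d=cloud("scene")
k=(abs(P[...,0]-520)<90)&(abs(P[...,1]-32)<18)&(P[...,2]>68)&(P[...,2]<145)
print(k.sum(),P[k].mean(0).round(1))
cv2.imwrite("pics/s3.png",cv2.resize(im[150:330,200:440],(800,600))[:,:,::-1])
E
```

```text
581 [515.9  31.6  78. ]
```

View pics/s3.png

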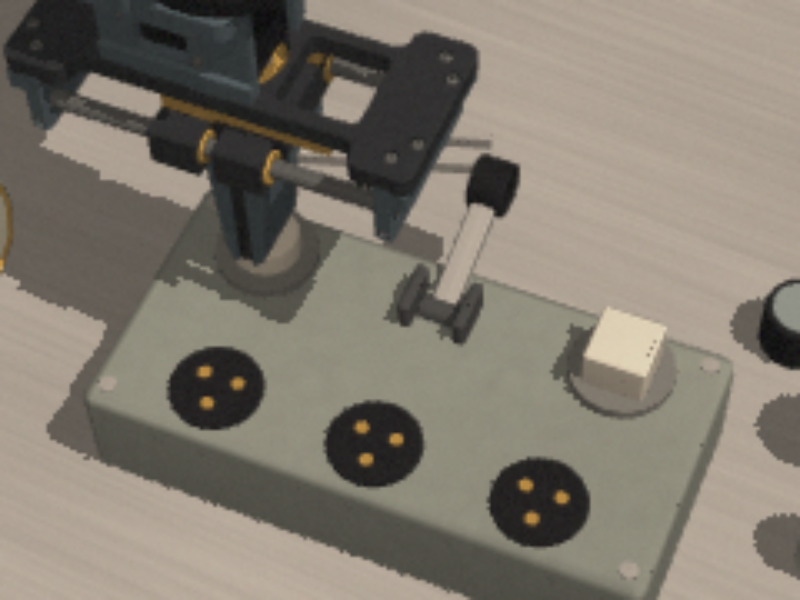

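The lever has dropped, with the grip at crop (492,185). Now I'll raise the tool and move above the grip.

Request:
send_rows(
  targets=[
    [[0, 0, 0, 0, 0, 0.1, 1], [0, 0, 0, 0, 0, 0.1, 1], [0, 0, 0, 0, 0, 0.1, 1], [0, 0, 0, 0, 0, 0.1, 1], [0, 0, 0, -0.085, 0.102, 0, -0.1], [0, 0, 0, -0.085, 0.102, 0, -0.1], [0, 0, 0, -0.085, 0.102, 0, -0.1], [0, 0, 0, -0.085, 0.102, 0, -0.1], [0, 0, 0, 0, 0, 0, -0.1], [0, 0, 0, 0, 0, 0, -0.1], [0, 0, 0, 0, 0, 0, -0.1]],
  ],
)

```text
time_s: 5.4
ee_pos: [486.8, 27.7, 158.9]
ee_rot: [-180.0, 0.0, -176.1]
force: [0.2, -0.0, -0.3]
gripper_width: 50.1
gripper_force: 0.0
```

```bash
python3 - <<'E'
from h import *
for c in("top","scene"):
    im,P,d=cloud(c)
    for r in optics.silhouettes(c,"lever_grip")[:1]:
        k=r["mask"]&(P[...,2]>70)&(P[...,2]<95); print(c,r["conf"],k.sum(),P[k].mean(0).round(1),P[k].min(0).round(1),P[k].max(0).round(1))
    for r in optics.place_of(c,"lever_grip")[:1]: print(r, onz(c,r["at"],78).round(1))
s=env.state(); print(s["ee_pos"],s["gripper_width"])
im,_=optics.grab_frame("wrist"); cv2.imwrite("pics/w1.png",im[:,:,::-1])
E
```

```text
scene 0.8 351 [500.3  30.9  81.4] [475.3  19.7  70. ] [536.7  38.4  93.3]
{'at': [345.5, 203.1], 'conf': 0.83} [482.7  23.9  78. ]
[486.26964469  27.78673787 158.83735683] 50.19877994741614
```

View pics/w1.png

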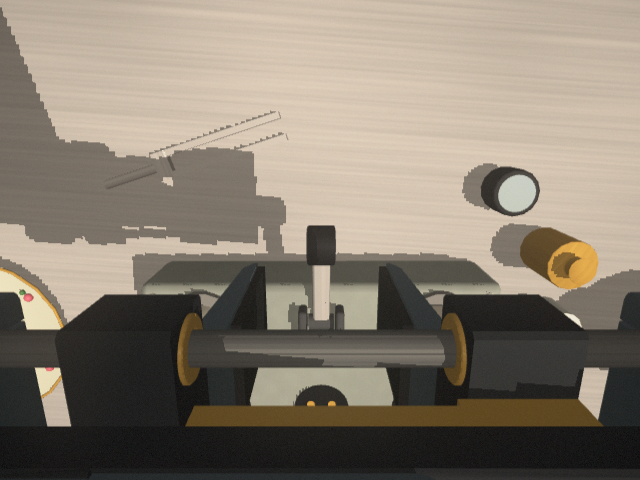

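The grip at (321,245) is centred between the open fingers, so I'll descend and take it lightly.

Request:
send_rows(
  targets=[
    [[0, 0, 0, 0, 0, -0.1, -0.1], [0, 0, 0, 0, 0, -0.1, -0.1], [0, 0, 0, 0, 0, -0.1, -0.1], [0, 0, 0, 0, 0, -0.1, -0.1], [0, 0, 0, 0, 0, -0.095, -0.1], [0, 0, 0, 0, 0, 0, -0.1], [0, 0, 0, 0, 0, 0, 1], [0, 0, 0, 0, 0, 0, 1], [0, 0, 0, 0, 0, 0, 1], [0, 0, 0, 0, 0, 0, 1], [0, 0, 0, 0, 0, 0, 1]],
  ],
  grip_force=6,
)

```text
time_s: 6.85
ee_pos: [486.4, 27.3, 60.6]
ee_rot: [-179.9, 0.1, -176.1]
force: [0.8, -4.7, 2.6]
gripper_width: 18.1
gripper_force: 6.0
```

```bash
python3 -c "
import numpy as np
f=np.linspace(1.29,-.16,12);u=-65*np.sin(f);z=65*np.cos(f)
print(np.c_[np.diff(u)*.9977,np.diff(u)*.068,np.diff(z)].__truediv__(200).round(4).tolist())"
```

```text
[[0.0145, 0.001, 0.0403], [0.0197, 0.0013, 0.038], [0.0245, 0.0017, 0.0351], [0.0289, 0.002, 0.0316], [0.0328, 0.0022, 0.0275], [0.0361, 0.0025, 0.0229], [0.0388, 0.0026, 0.018], [0.0408, 0.0028, 0.0127], [0.0421, 0.0029, 0.0072], [0.0427, 0.0029, 0.0016], [0.0425, 0.0029, -0.004]]
```

Request:
send_rows(
  targets=[
    [[0, 0, 0, 0.0145, 0.001, 0.04, 1], [0, 0, 0, 0.02, 0.001, 0.038, 1], [0, 0, 0, 0.0245, 0.002, 0.035, 1], [0, 0, 0, 0.029, 0.002, 0.0315, 1], [0, 0, 0, 0.033, 0.002, 0.0275, 1], [0, 0, 0, 0.036, 0.0025, 0.023, 1], [0, 0, 0, 0.039, 0.0025, 0.018, 1], [0, 0, 0, 0.041, 0.003, 0.0125, 1], [0, 0, 0, 0.042, 0.003, 0.007, 1], [0, 0, 0, 0.0425, 0.003, 0.0015, 1], [0, 0, 0, 0.0425, 0.003, -0.004, 1], [0, 0, 0, 0, 0, 0, 1]],
  ],
)

```text
time_s: 8.05
ee_pos: [560.6, 32.3, 106.7]
ee_rot: [-179.9, 0.1, -176.1]
force: [1.1, -5.1, 0.2]
gripper_width: 18.2
gripper_force: 6.0
```

Request:
send_rows(
  targets=[
    [[0, 0, 0, 0, 0, 0, 1], [0, 0, 0, 0, 0, 0, 1]],
  ],
)

```text
time_s: 8.25
ee_pos: [560.2, 32.3, 106.8]
ee_rot: [-179.9, 0.2, -176.1]
force: [2.0, -5.1, 0.9]
gripper_width: 17.4
gripper_force: 6.0
```

```bash
python3 - <<'E'
from h import *
im,_=optics.grab_frame("scene"); cv2.imwrite("pics/s4.png",cv2.resize(im[150:330,200:440],(800,600))[:,:,::-1])
E
```

```text
(no output)
```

View pics/s4.png

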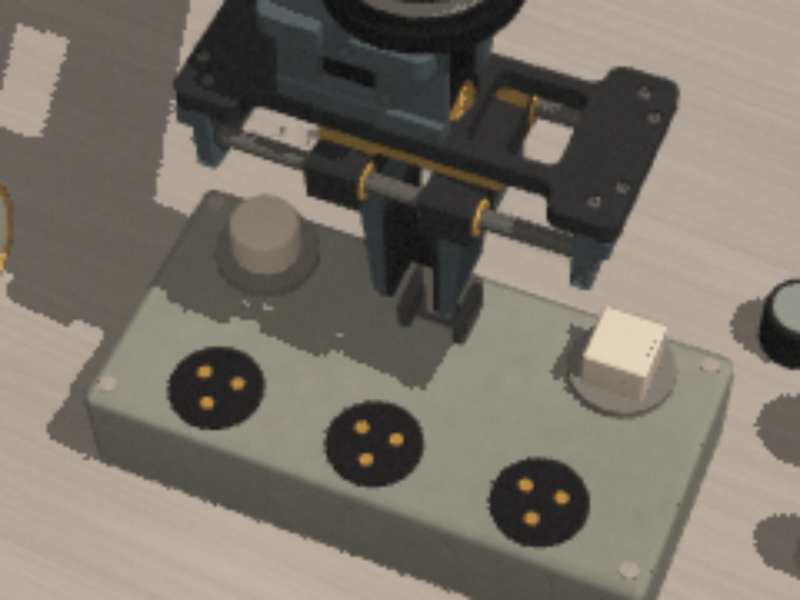

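The fingers hold the lever upright at about (430,270), past the vertical. I'll open and withdraw straight up.

Request:
send_rows(
  targets=[
    [[0, 0, 0, 0, 0, 0, 0.3], [0, 0, 0, 0, 0, 0, 0], [0, 0, 0, 0, 0, 0, -0.1], [0, 0, 0, 0, 0, 0, -0.1], [0, 0, 0, 0, 0, 0, -0.1], [0, 0, 0, 0, 0, 0.05, -0.1], [0, 0, 0, 0, 0, 0.1, -0.1], [0, 0, 0, 0, 0, 0.15, -0.1], [0, 0, 0, 0, 0, 0.2, -0.1], [0, 0, 0, -0.2, 0, 0.1, -0.1], [0, 0, 0, -0.2, 0, 0, -0.1], [0, 0, 0, 0, 0, 0, -0.1]],
  ],
)

```text
time_s: 9.5
ee_pos: [474.3, 33.2, 227.3]
ee_rot: [180.0, -0.1, -176.1]
force: [0.1, -1.1, -0.4]
gripper_width: 50.3
gripper_force: 0.0
```

```bash
python3 - <<'E'
from h import *
im,P,d=cloud("scene")
k=(abs(P[...,0]-560)<40)&(abs(P[...,1]-32)<18)&(P[...,2]>100)&(P[...,2]<145)
print(k.sum(),P[k].mean(0).round(1),P[k].min(0).round(1),P[k].max(0).round(1))
for x,y in((553,-52),(543,117)):
    k=(np.hypot(P[...,0]-x,P[...,1]-y)<12); print(np.median(P[k][:,2]))
cv2.imwrite("pics/s5.png",cv2.resize(im[150:330,200:440],(800,600))[:,:,::-1])
E
```

```text
281 [565.7  35.6 130.8] [549.8  24.6 100. ] [576.5  43.7 139.5]
86.42441965294782
86.69166335543805
```

View pics/s5.png

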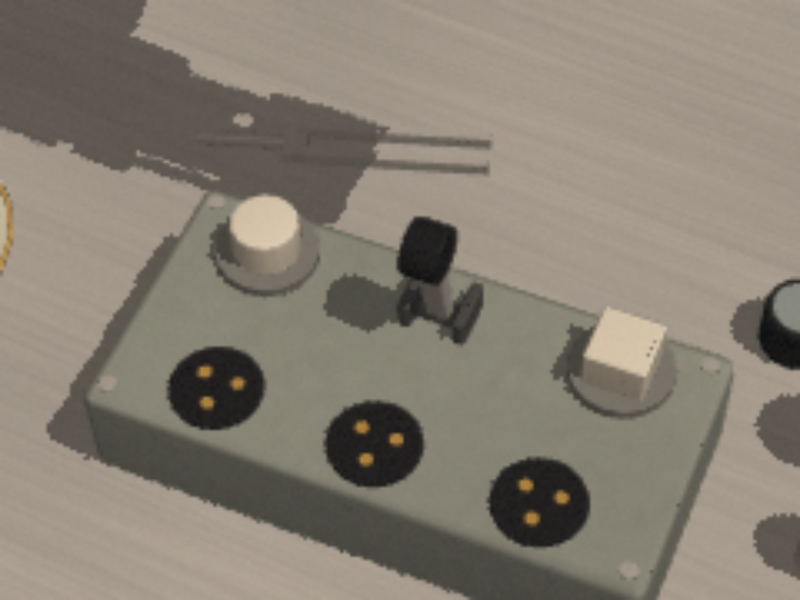

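The lever is back at its starting pose with the grip at (428,248). Both buttons are up and the arm is clear.

```bash
python3 -c "
from workcell import env; print(env.job_done())"
```

```text
the job is handed in; nothing more can be done
None
```

I pressed the round test button, the lever dropped, and I lifted it back onto its upper stop. The square button was not touched, and I handed the job in with the arm clear at about 9.5 s; the hand-in returned no verdict.

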